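# Reset the pour-over coffee stand for a tea cup

## Robot

A 6-joint arm with a two-finger parallel gripper is mounted at the origin on a cart in front of the work surface, level with it; the furniture and walls round the work are solid. World frame = base frame: x ahead of the robot, y to its left, z up, the work surface at z = 0. Lengths are in m, angles in rad, forces in N, time in s.
With the tool pointing down it reaches from about 0.3 to 0.85 m from the base axis. Payload 5.4 kg.
Tool frame: the origin (TCP) lies midway between the tips of the shut fingers; the grasp point (between the pads) lies 19 mm behind it; z points along the fingers, y is the line along which they close (so a half turn about z gives the same grasp; the last joint's range is limited). The gripper opens to 85 mm and grips with 20 to 120 N. Pads are 22 mm wide; open, the fingers measure 114 mm over their backs; the gripper's body (76 mm by 85 mm) begins 54 mm behind the grasp point. The pads swing forward as they close: fully open they stand 13 mm farther back than shut.
Start: joints at [-1.457, 0.158, 1.597, -0, 1.386, -0.21], TCP at [0.183, -0.545, 0.231] pointing down, gripper open.
Joint ranges: [-2.91, 2.91], [-0.94, 2.29], [0.18, 2.7], [-1.29, 4.43], [0.17, 2.64], [-3, 3]. Speed limits (rad/s): [2.57, 2.57, 3.14, 3.14, 3.14, 3.14].

## Interface

Orientations are given as a unit quaternion [x, y, z, w].
In Python, from cell import env, eyes, get_obs gives the robot as it stands (env), with the cameras (eyes) and the readings as plain functions.
- The arm moves only by the shell command python3 shift.py 'ROWS' [FORCE]. ROWS is a JSON list of rows, 1 to 10 of them, each of 7 numbers: dx, dy, dz in m, then a rotation vector rx, ry, rz in rad, then the finger opening in m; each row is the pose to reach, as a shift and turn from the pose commanded when the command began, along the tool's axes at that moment; what a row does not reach only later rows make up. A row lasts 1/12 s, in which the tool goes at most 0.0417 m and 0.125 rad, less where a joint would pass 70% of its speed; a pose out of reach is approached as far as the arm can. The fingers move at their own pace and stop on an object; FORCE is the grip in N (left out, the last holds). Time passes only in rows, so rows that do not move let the fingers close. It prints the time, the measured TCP pose, the force, the opening and the grip force at its end.
- get_obs(): the state, without advancing time (a new reading comes with each control period).
- eyes.grab_frame(name): name is "side" or "top" or "wrist"; returns the picture (400x640x3 uint8, red, green, blue); there is no depth.
- eyes.camera_params(name): a dict with "camera_matrix" (3x3 intrinsics, pixels), "rvec" (rotation vector, rad) and "tvec" (3), from world to camera coordinates, as OpenCV has them. Camera axes: x right, y down, z forward; pixel columns grow to the right and rows downward; lengths in m; the calibration is good to about 2 mm. The wrist camera is an equidistant fisheye: a pixel r from the principal point sees the ray r / f radians off the axis. A picture is of the moment at which its call begins: read the wrist's pose just before it. camera_params takes no time and is no camera call; for the wrist camera it gives the pose at the moment of the call.
- env.hand_in(): hands the job in; it is judged then, once.
The state is a dict: "time_s": time; "joint_positions": joint angles; "qd": joint speeds; "effort": joint torques, N m; "ee_pos": TCP position; "ee_rot": TCP orientation; "force": force on the tool from outside, world axes, zero at the start; "torque": the same for the moment, N m; "opening": finger opening in m; "gripper_force": force on a finger pad.
Only numpy, scipy, OpenCV 4.12 (cv2) and the standard library are available. Lean on these libraries where they do the work, as an engineer would, in place of code of your own. Each camera call takes 0.05 s, during which the arm holds its last target. There are 200 camera calls.

## Task

The pour-over stand was last used with the tall red mug, but the next coffee goes into the low tea cup. Take the red mug out from under the dripper and stand it upright on the open worktop at least a hand's breadth clear of the stand, press the orange button briefly so that the column sinks and clicks into its next hole (one hole down only, and never down onto the mug), and slide the tea cup, upright, centrally under the dripper. Leave the other things on the worktop alone.

Things in the scene. Friction and masses are not known exactly. Their poses are not given: they have to be found in the camera images.
- stand: Pour-over coffee stand, fixed. Origin: on the worktop, on the upright column's axis; -y along the arm to the dripper, -x its front (towards the robot within 15 degrees). Wooden foot 13 mm high, x -50 to +75, y -55 to +100 mm: not under the dripper, where mug and cup stand on the worktop. Black latch collar x -36 to +24, y +-20, z 67 to 109 mm; above it the inner tube, 18 mm thick, top at 215 mm.
- column (a joint): How far inner tube, arm and dripper have sunk (m): 0 = top hole (start), 0.030 = next hole, 0.060 = lowest (cup no longer fits). While the button is in, the column sinks by its own weight at about 25 mm/s, a little over 1 s per hole. Let the button go on the way and the latch clicks into the next hole by itself; still held in, the column sinks on to the lowest. No pushing down needed.
- dripper: White ceramic cone 80 mm high, 30 mm wide at the spout, 98 mm at the rim, fixed in the arm's ring 140 mm out from the column; a small ear stands 68 mm out at its rear (+x). The arm (14 mm wide) is 184 mm above the worktop at the start. Origin: centre of the spout's lower end, 112 mm above the worktop at the start, 82 mm in the next hole. Moves with the column. Axes as the stand's.
- button (a joint): Travel of the orange button (m): 0 = out, 0.007 = fully in. It moves along the stand's +x, sprung: 2 N at first touch, about 6.5 N fully in. The latch is free from about 4 mm on and springs back when the button is let go.
- button_face (a point): Centre of the orange button's outer face, 21 mm in diameter, facing the stand's -x, 88 mm above the worktop, 47 mm in front of the column's axis and 11 mm proud of the collar. Moves in with the button.
- red_mug: Red mug, 99 mm high, 88 mm across, 0.23 to 0.43 kg; starts under the dripper, mouth 13 mm below the spout, handle towards the robot or up to 45 degrees to the right of it. Origin: underside, 17 mm off the round axis, which is at local y +17 mm. Handle along local -y: upright bow 11 mm thick (x -6 to +5), its outer bar at y -61 to -48 mm, 20 to 60 mm high, 20 mm of room between bar and mug.
- tea_cup: White porcelain tea cup, fine pattern, 70 mm high, 97 mm across the rim, 0.11 to 0.22 kg, on a round foot 48 mm across, wall flaring from 13 mm up. Origin: underside; the round axis is at local y +11 mm; ear along local -y, 58 mm out from the origin, 6 mm thick, 25 to 70 mm high. It starts to the right of the stand, nearer the robot, ear away from the right.
- cup_mouth (a point): Centre of the tea cup's mouth, on its round axis, 70 mm above its underside. Push the cup low, at the foot: pushed higher than about 30 mm it may tip.
- sugar_bowl: Bystander: white porcelain sugar bowl with lid, 95 mm across, 114 mm high. Origin at the centre of the underside. Bystanders stand at the far left and far right; the worktop at the front left of the stand, round x 0.45, y 0.30, is free.
- salt_shaker: Bystander: salt shaker with grey top, 44 mm across, 90 mm high. Origin at the centre of the underside.
- tea_packet: Bystander: upright red tea packet, 18 x 52 x 66 mm. Origin at the centre of the underside.
- sweetener_box: Bystander: small white box, 30 x 42 x 40 mm. Origin at the centre of the underside.

How it is judged:
At the end, for the whole second after the job is handed in: Column latched in its next hole (0.0265 to 0.0335 m), button out (under 2.5 mm); tea cup upright (0.1 rad), at rest on the worktop, mouth centre within 20 mm of the dripper axis; red mug upright (0.1 rad), at rest on the worktop, over 140 mm from the dripper axis and over 110 mm from the column (value of joint column between 0.0265 and 0.0335 m and value of joint button below 0.0025 m and horizontal distance between cup_mouth and dripper below 0.02 m and angle between each of tea_cup, red_mug's own z axis and vertical below 0.1 rad and height (world z) of tea_cup between -0.008 and 0.008 m and linear speed of each of tea_cup, red_mug below 0.02 m/s and horizontal distance between red_mug and dripper above 0.14 m and horizontal distance between red_mug and stand above 0.11 m and height (world z) of red_mug between -0.008 and 0.008 m); the robot touches nothing.
It fails at once if the dripper comes down on, or is struck by, the red mug (more than 4 N) (contact force between red_mug and dripper above 4 N).
It fails at once if the column sinks past its next hole (more than 40 mm) (value of joint column above 0.04 m).
It fails at once if the red mug is tipped by more than 0.6 rad (angle between red_mug's own z axis and vertical above 0.6 rad).
It fails at once if the tea cup is tipped by more than 0.5 rad (angle between tea_cup's own z axis and vertical above 0.5 rad).
It fails at once if a bystander is moved by more than 30 mm (distance of any of sugar_bowl, salt_shaker, tea_packet, sweetener_box from where it was at the start of the episode above 0.03 m).
It also fails if it takes over 72 s, if anything falls off the work surface, if the arm or the gripper's body presses on something with over 40 N, if the wrist force passes 120 N, or if a joint passes its speed limit or range.

## Working session

There is one attempt and no reset: what is moved stays moved. The work goes in short steps, Python scripts to look and compute and a shell command to move; the robot and the scene stay as the last step left them, time stands still between calls to the robot, and variables do not carry over. Pictures are saved under pics/ and viewed, at most 10 in all, crops included, and the job is handed in when it is done.

```bash
ls; mkdir -p pics
cat > h.py <<'E'
import numpy as np, cv2
from cell import env, eyes, get_obs
from scipy.spatial.transform import Rotation as R
def grab(name,fn=None):
    p=eyes.camera_params(name); im=eyes.grab_frame(name)
    if fn: cv2.imwrite('pics/'+fn,im[:,:,::-1])
    return im,p
def ray(p,u,v,name):
    K=np.array(p['camera_matrix']);Rm=cv2.Rodrigues(np.array(p['rvec'],float))[0];t=np.array(p['tvec']).ravel()
    x=(u-K[0,2])/K[0,0];y=(v-K[1,2])/K[1,1]
    if name=='wrist':
        r=np.hypot(x,y); s=np.sin(r)/max(r,1e-9); d=np.array([x*s,y*s,np.cos(r)])
    else: d=np.array([x,y,1])
    return -Rm.T@t, Rm.T@(d/np.linalg.norm(d))
def plane(p,u,v,z,name):
    o,d=ray(p,u,v,name); return o+d*(z-o[2])/d[2]
def proj(p,X,name):
    K=np.array(p['camera_matrix']);Rm=cv2.Rodrigues(np.array(p['rvec'],float))[0];t=np.array(p['tvec']).ravel()
    c=Rm@np.array(X)+t
    if name=='wrist':
        th=np.arctan2(np.hypot(c[0],c[1]),c[2]);n=np.hypot(c[0],c[1]);a=c[:2]/n*th
    else: a=c[:2]/c[2]
    return K[0,0]*a[0]+K[0,2],K[1,1]*a[1]+K[1,2]
def tri(rs):
    A=0;b=0
    for o,d in rs:
        M=np.eye(3)-np.outer(d,d);A=A+M;b=b+M@o
    X=np.linalg.solve(A,b); return X,[np.linalg.norm((np.eye(3)-np.outer(d,d))@(X-o)) for o,d in rs]
def totool(P,Rt=None):
    o=get_obs(); return R.from_quat(o['ee_rot']).inv().apply(np.array(P)-o['ee_pos'])
E
python3 - <<'E'
from h import *
ims=[]
for n in ('side','top','wrist'):
    im,p=grab(n,n+'0.png'); print(n,np.round(-cv2.Rodrigues(np.array(p['rvec'],float))[0].T@np.array(p['tvec']).ravel(),3),np.round(p['camera_matrix'],1).tolist())
o=get_obs(); print(o)
E
```

```text
cell.py
pics
shift.py
side [0.384 1.403 0.863] [[413.5, 0.0, 321.5], [0.0, 413.5, 196.4], [0.0, 0.0, 1.0]]
top [0.201 0.077 1.484] [[449.5, 0.0, 321.4], [0.0, 449.5, 194.7], [0.0, 0.0, 1.0]]
wrist [ 0.246 -0.524  0.374] [[309.7, 0.0, 316.0], [0.0, 309.7, 202.1], [0.0, 0.0, 1.0]]
{'time_s': 0.15, 'joint_positions': array([-1.45711734e+00,  1.58914195e-01,  1.59795904e+00,  5.58108802e-06,
        1.38618375e+00, -2.10104334e-01]), 'qd': array([ 0.00154811, -0.00261566, -0.00461721,  0.00069047,  0.00061715,
       -0.00146677]), 'effort': array([ 7.96263394e-04, -3.96379423e+01, -3.31784141e+01, -1.54603413e-04,
        5.50661876e-03, -2.34795880e-05]), 'ee_pos': array([ 0.18286471, -0.54465655,  0.23052946]), 'ee_rot': array([ 9.86923960e-01,  1.61184866e-01,  3.80254073e-05, -7.31179644e-04]), 'force': array([-0.64695031, -0.89896539, -0.00185755]), 'torque': array([0.00970367, 0.00635888, 0.01648127]), 'gripper_force': 0.0, 'opening': 0.08514251251165028}
```

View pics/top0.png

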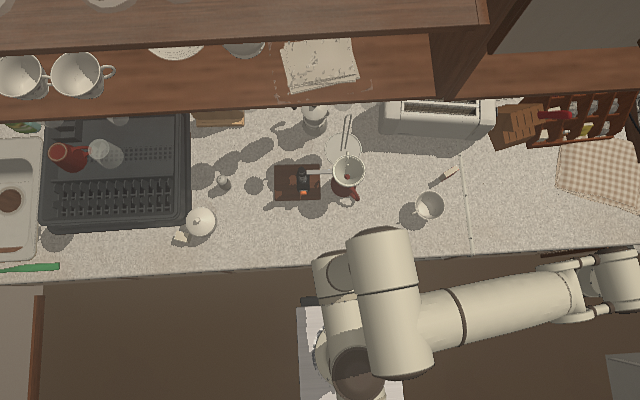

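View pics/side0.png

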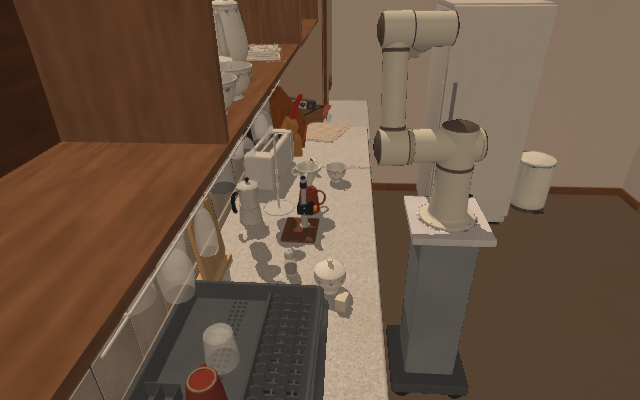

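Top: stand column near (303,180), dripper rim (348,172), mug handle about (355,198), cup (430,206), sugar bowl (200,222). Side: collar (303,208), mug (312,198), cup (337,170). Zoom in on both views.

Run:
```python
from h import *
a=cv2.imread('pics/top0.png')[140:240,260:460]; b=cv2.imread('pics/side0.png')[150:250,260:360]
a=cv2.resize(a,None,fx=4,fy=4,interpolation=cv2.INTER_CUBIC); b=cv2.resize(b,None,fx=2,fy=2,interpolation=cv2.INTER_CUBIC)
c=np.zeros((600,800,3),np.uint8); c[:400]=a; c[400:600,:200]=b; cv2.imwrite('pics/z0.png',c)
p=eyes.camera_params('top')
for n,u,v,z in [('cuprim',430,205,.07),('drip rim',348,171,.192),('col top',303,175,.215),('sugar',200,222,.1),('shaker',223,182,.09),('handle',355,198,.05),('box',180,238,.04),('packet?',443,176,.06)]: print(n,np.round(plane(p,u,v,z,'top'),3))
```

```text
cuprim [ 0.442 -0.289  0.07 ]
drip rim [ 0.539 -0.026  0.192]
col top [0.529 0.108 0.215]
sugar [0.428 0.438 0.1  ]
shaker [0.554 0.366 0.09 ]
handle [ 0.484 -0.053  0.05 ]
box [0.39  0.518 0.04 ]
packet? [ 0.537 -0.345  0.06 ]
```

View pics/z0.png

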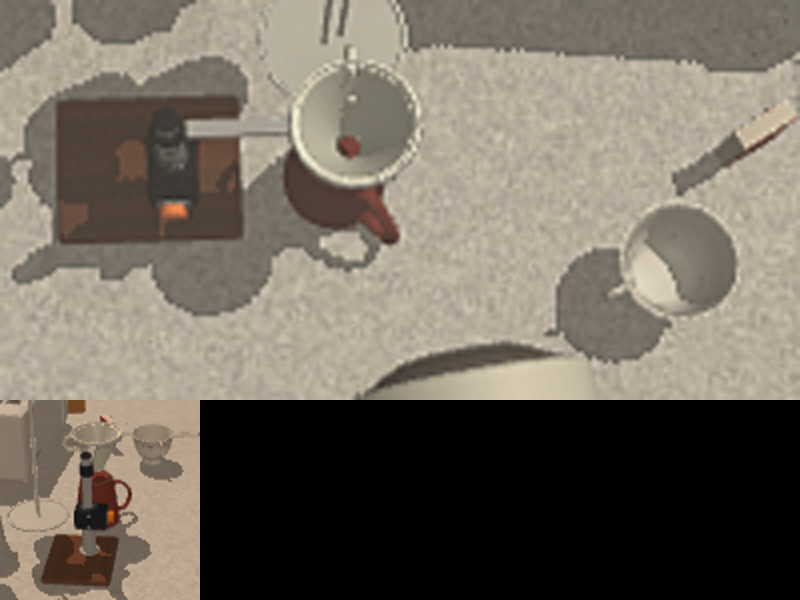

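The mug's handle points to about (358,199), some 28° right of the robot. The cup's ear points left and a little towards the robot. I'll take the wrist to a 45° pre-grasp pose off the mug handle.

```bash
cat >> h.py <<'E'
def pose(az,tilt):  # az: heading of tool z (deg), tilt: from straight down (deg)
    a,t=np.radians([az,tilt]); h=np.array([np.cos(a),np.sin(a),0]);u=np.array([0,0,1.])
    z=h*np.sin(t)-u*np.cos(t); x=h*np.cos(t)+u*np.sin(t)
    return R.from_matrix(np.c_[x,np.cross(z,x),z])
def go(P,az=None,tilt=None):
    o=get_obs(); R0=R.from_quat(o['ee_rot']); rv=(R0.inv()*pose(az,tilt)).as_rotvec() if az is not None else np.zeros(3)
    d=R0.inv().apply(np.array(P)-o['ee_pos']); print('shift',np.round(d,4).tolist(),np.round(rv,3).tolist(),'rows',round(max(np.linalg.norm(d)/.0417,np.linalg.norm(rv)/.125),1))
E
python3 - <<'E'
from h import *
go((.41,-.095,.13),28,45)
E
```

```text
shift [0.3584, -0.3539, 0.1011] [0.063, 0.783, -0.157] rows 12.3
```

```bash
python3 shift.py '[[0.3584,-0.3539,0.1011,0.063,0.783,-0.157,0.085],[0.3584,-0.3539,0.1011,0.063,0.783,-0.157,0.085],[0.3584,-0.3539,0.1011,0.063,0.783,-0.157,0.085],[0.3584,-0.3539,0.1011,0.063,0.783,-0.157,0.085],[0.3584,-0.3539,0.1011,0.063,0.783,-0.157,0.085],[0.3584,-0.3539,0.1011,0.063,0.783,-0.157,0.085],[0.3584,-0.3539,0.1011,0.063,0.783,-0.157,0.085],[0.3584,-0.3539,0.1011,0.063,0.783,-0.157,0.085],[0.3584,-0.3539,0.1011,0.063,0.783,-0.157,0.085],[0.3584,-0.3539,0.1011,0.063,0.783,-0.157,0.085]]'
python3 - <<'E'
from h import *
import pickle
im,p=grab('wrist','w1.png'); pickle.dump(p,open('w1.pkl','wb')); go((.41,-.095,.13),28,45)
E
```

```text
time_s: 0.98
ee_pos: [0.3674, -0.179, 0.1484]
ee_rot: [0.897, 0.223, 0.371, -0.092]
force: [1.2, 0.0, 0.2]
opening: 0.0849
gripper_force: 0.0
shift [0.0395, -0.0461, 0.0627] [-0.01, -0.004, -0.002] rows 2.1
```

View pics/w1.png

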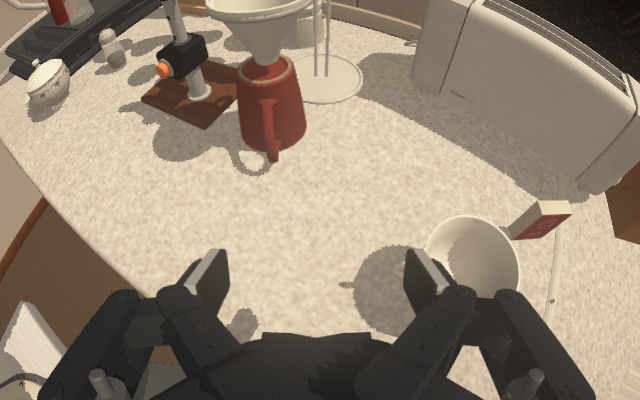

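The wrist shows the mug body around (270,110), its handle's outer bar down to (274,158), the button at (164,71), and the cup rim at (472,258). I'll finish the move and take a second view.

```bash
python3 shift.py '[[0.0395,-0.0461,0.0627,0,0,0,0.085],[0.0395,-0.0461,0.0627,0,0,0,0.085],[0.0395,-0.0461,0.0627,0,0,0,0.085]]'
python3 - <<'E'
from h import *
import pickle
im,p=grab('wrist','w2.png'); pickle.dump(p,open('w2.pkl','wb'))
def org(im):
    h=cv2.cvtColor(im,cv2.COLOR_RGB2HSV); m=cv2.inRange(h,(4,150,150),(16,255,255)); n,l,s,c=cv2.connectedComponentsWithStats(m); i=1+np.argmax(s[1:,4]); print('org',c[i],s[i]); return c[i]
a=cv2.imread('pics/w1.png')[:,:,::-1]; p1=pickle.load(open('w1.pkl','rb'))
t=cv2.imread('pics/top0.png')[:,:,::-1]; pt=eyes.camera_params('top')
b1,b2,bt=org(np.ascontiguousarray(a)),org(im),org(np.ascontiguousarray(t))
print(tri([ray(p1,*b1,'wrist'),ray(p,*b2,'wrist')]))
print(plane(p1,*b1,.088,'wrist'),plane(p,*b2,.088,'wrist'))
E
```

```text
time_s: 1.28
ee_pos: [0.4094, -0.0986, 0.1306]
ee_rot: [0.896, 0.226, 0.371, -0.096]
force: [0.1, 0.2, 0.1]
opening: 0.0851
gripper_force: 0.0
org [162.63793103  68.21551724] [156  62  13  13 116]
org [326.64684015 105.49814126] [314  93  24  24 269]
org [303.33333333 192.13333333] [301 191   6   3  15]
(array([ 0.37983083, -0.11276887,  0.24700151]), [np.float64(0.010790774602057353), np.float64(0.010790774602057303)])
[0.50687757 0.11715343 0.088     ] [ 0.5500404  -0.03313519  0.088     ]
```

View pics/w2.png

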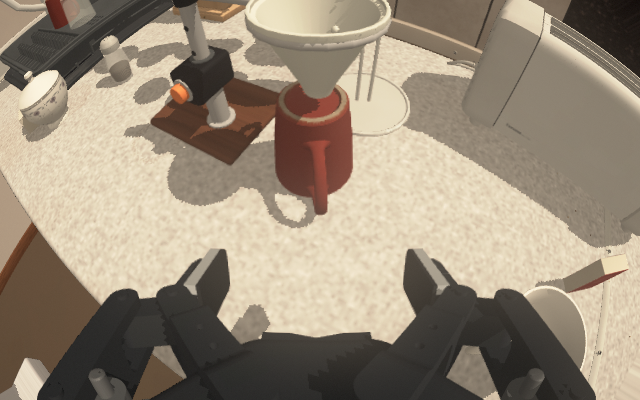

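Second view: button at (180,93), mug mouth centred near (314,103), handle bar down to (321,212), dripper spout at (318,92). I'll triangulate these, using the stereo pair and the top view.

Run:
```python
from h import *
import pickle
ims=[np.ascontiguousarray(cv2.imread(f'pics/w{i}.png')[:,:,::-1]) for i in (1,2)]; ps=[pickle.load(open(f'w{i}.pkl','rb')) for i in (1,2)]
win=[(215,40,325,175),(260,75,370,225)]; bw=[(145,55,185,90),(160,75,205,115)]
B=[];H=[];T=[]
for im,p,w,b in zip(ims,ps,win,bw):
    h=cv2.cvtColor(im,cv2.COLOR_RGB2HSV)
    def comp(m,w):
        q=np.zeros_like(m);q[w[1]:w[3],w[0]:w[2]]=m[w[1]:w[3],w[0]:w[2]]
        n,l,s,c=cv2.connectedComponentsWithStats(q);i=1+np.argmax(s[1:,4]);return l==i,c[i]
    m,c=comp(cv2.inRange(h,(4,150,150),(18,255,255)),b);B.append(c)
    r=cv2.inRange(h,(0,110,40),(6,255,255))|cv2.inRange(h,(172,110,40),(179,255,255))
    m,c=comp(r,w); ys,xs=np.where(m)
    bot=ys.max(); rows=[(y,xs[ys==y].min(),xs[ys==y].max()) for y in range(bot-28,bot+1,3)]; print(bot,rows, 'y0',ys.min(),'x',xs.min(),xs.max())
    H.append(((xs[ys>=bot-3]).mean(),bot+.5))
print('btn',B,tri([ray(p,*c,'wrist') for p,c in zip(ps,B)]))
print('handle low',H,tri([ray(p,*c,'wrist') for p,c in zip(ps,H)]))
print('planes',[plane(p,*c,.02,'wrist').round(4) for p,c in zip(ps,H)],[plane(p,*c,.088,'wrist').round(4) for p,c in zip(ps,B)])
t=cv2.imread('pics/top0.png');g=cv2.cvtColor(t,cv2.COLOR_BGR2HSV);r=cv2.inRange(g,(0,110,40),(6,255,255))|cv2.inRange(g,(172,110,40),(179,255,255));r[:,:325]=0;r[:,370:]=0;r[:165]=0;r[205:]=0
ys,xs=np.where(r);print('top red',ys.max(),xs[ys>=ys.max()-1]); pt=eyes.camera_params('top')
print('top tip plane .05',plane(pt,xs[ys>=ys.max()-1].mean(),ys.max(),.055,'top'))
```

```text
156 [(128, np.int64(241), np.int64(304)), (131, np.int64(242), np.int64(304)), (134, np.int64(242), np.int64(302)), (137, np.int64(243), np.int64(300)), (140, np.int64(246), np.int64(296)), (143, np.int64(249), np.int64(293)), (146, np.int64(251), np.int64(287)), (149, np.int64(267), np.int64(281)), (152, np.int64(269), np.int64(277)), (155, np.int64(276), np.int64(277))] y0 67 x 237 304
208 [(180, np.int64(281), np.int64(346)), (183, np.int64(282), np.int64(343)), (186, np.int64(306), np.int64(340)), (189, np.int64(305), np.int64(336)), (192, np.int64(310), np.int64(330)), (195, np.int64(310), np.int64(326)), (198, np.int64(313), np.int64(326)), (201, np.int64(313), np.int64(326)), (204, np.int64(320), np.int64(326)), (207, np.int64(325), np.int64(326))] y0 101 x 275 351
btn [array([162.63793103,  68.21551724]), array([178.88362069,  92.87931034])] (array([0.49708903, 0.10139035, 0.09846649]), [np.float64(0.0005068409274488552), np.float64(0.0005068409274488418)])
handle low [(np.float64(274.85714285714283), np.float64(156.5)), (np.float64(323.84615384615387), np.float64(208.5))] (array([ 0.48420421, -0.06574995,  0.02840194]), [np.float64(2.01838513097604e-05), np.float64(2.0183851309762633e-05)])
planes [array([ 0.4893, -0.0615,  0.02  ]), array([ 0.4883, -0.0638,  0.02  ])] [array([0.5069, 0.1172, 0.088 ]), array([0.5043, 0.1146, 0.088 ])]
top red 198 [353 354 355 357 358 354 355 358]
top tip plane .05 [ 0.48280577 -0.05431575  0.055     ]
```

Run:
```python
from h import *
import pickle
ims=[cv2.imread(f'pics/w{i}.png') for i in (1,2)]; ps=[pickle.load(open(f'w{i}.pkl','rb')) for i in (1,2)]
M=[(269,72),(314,103)];S=[(267,64),(318,95)];Lo=[(274,158),(321,212)]
for n,A,z in (('mouth',M,.099),('spout',S,.112),('hlow',Lo,.025)):
    print(n,tri([ray(p,*c,'wrist') for p,c in zip(ps,A)]),[plane(p,*c,z,'wrist').round(4) for p,c in zip(ps,A)])
pt=eyes.camera_params('top'); print('rim',plane(pt,349,170.7,.192,'top').round(4),'btn top',plane(pt,303.3,192.1,.088,'top').round(4))
print('foot corners',[plane(pt,260+u/4,140+v/4,.013,'top').round(3) for u,v in((57,100),(240,97),(243,240),(60,242))])
si=eyes.camera_params('side');s=cv2.imread('pics/side0.png');h=cv2.cvtColor(s,cv2.COLOR_BGR2HSV);m=cv2.inRange(h,(4,150,150),(18,255,255));m[:,:290]=0;m[:,330:]=0;m[:195]=0;m[220:]=0
c=cv2.findNonZero(m).reshape(-1,2).mean(0);print('side btn',c,plane(si,*c,.088,'side').round(4))
B=[(162.6,68.2),(178.9,92.9)]
print(tri([ray(ps[0],*B[0],'wrist'),ray(ps[1],*B[1],'wrist'),ray(pt,303.3,192.3,'top'),ray(si,*c,'side')]))
a=cv2.resize(ims[1][70:220,240:390],None,fx=4,fy=4,interpolation=cv2.INTER_CUBIC);cv2.imwrite('pics/z2.png',a)
```

```text
mouth (array([ 0.55618663, -0.01703773,  0.07977145]), [np.float64(0.0005000473058739647), np.float64(0.0005000473058739526)]) [array([ 0.536 , -0.0334,  0.099 ]), array([ 0.537 , -0.0273,  0.099 ])]
spout (array([ 0.53962879, -0.0295634 ,  0.10672335]), [np.float64(0.0003830623335172301), np.float64(0.00038306233351731667)]) [array([ 0.533 , -0.0345,  0.112 ]), array([ 0.5348, -0.0324,  0.112 ])]
hlow (array([ 0.48117574, -0.0653884 ,  0.02775952]), [np.float64(0.001129246618210405), np.float64(0.0011292466182103637)]) [array([ 0.484 , -0.0643,  0.025 ]), array([ 0.4813, -0.0643,  0.025 ])]
rim [ 0.5395 -0.0288  0.192 ] btn top [0.5056 0.1128 0.088 ]
foot corners [array([0.622, 0.208, 0.013]), array([0.615, 0.053, 0.013]), array([0.491, 0.058, 0.013]), array([0.499, 0.21 , 0.013])]
side btn [314.91666667 207.16666667] [0.5055 0.1059 0.088 ]
(array([0.50406087, 0.1123469 , 0.09089868]), [np.float64(0.0002676567623346002), np.float64(0.0015215485588738926), np.float64(0.0004565894664665549), np.float64(0.0011705629100003019)])
```

View pics/z2.png

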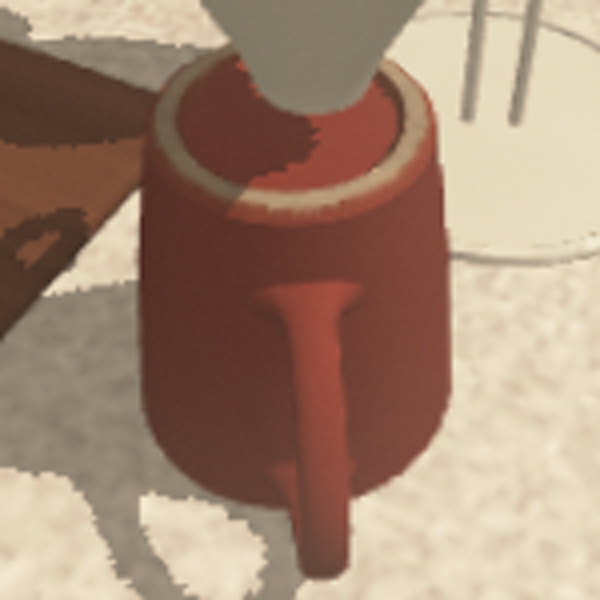

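Run:
```python
from h import *
o=get_obs();z=R.from_quat(o['ee_rot']).as_matrix()[:,2];print(np.degrees(np.arctan2(z[1],z[0])),np.degrees(np.arccos(-z[2])))
H=np.array([.475,-.066,.042]); zt=pose(30.5,45).as_matrix()[:,2]
print(H+.016*zt); go(H+.016*zt,30.5,45); go(H-.05*zt,30.5,45)
```

```text
28.46722079676604 44.975364010596266
[ 0.48474822 -0.06025786  0.03068629]
shift [-0.0104, 0.0004, 0.1316] [0.025, 0.0, -0.027] rows 3.2
shift [-0.0104, 0.0021, 0.0657] [0.025, 0.0, -0.027] rows 1.6
```

```bash
python3 shift.py '[[-0.0104,0.002,0.04,0.025,0,-0.027,0.055],[-0.0104,0.002,0.07,0.025,0,-0.027,0.055],[-0.0104,0.001,0.09,0.025,0,-0.027,0.055],[-0.0104,0.0004,0.11,0.025,0,-0.027,0.055],[-0.0104,0.0004,0.125,0.025,0,-0.027,0.055],[-0.0104,0.0004,0.1316,0.025,0,-0.027,0.055],[-0.0104,0.0004,0.1316,0.025,0,-0.027,0.055]]'
python3 - <<'E'
from h import *
im,p=grab('wrist','w3.png'); cv2.imwrite('pics/z3.png',im[100:400,160:480,::-1])
E
```

```text
time_s: 1.92
ee_pos: [0.4852, -0.0663, 0.0316]
ee_rot: [0.892, 0.24, 0.369, -0.099]
force: [0.2, 0.1, 0.7]
opening: 0.0552
gripper_force: 0.0
```

View pics/z3.png

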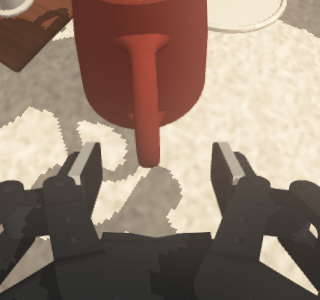

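The handle bar at column ~308 lies about 10 px left of the fingers' middle, so the tool is 5 mm too far right. I'll shift and close.

```bash
python3 shift.py '[[0.002,-0.0052,0.003,0,0,0,0.055],[0.002,-0.0052,0.003,0,0,0,0.055],[0.002,-0.0052,0.003,0,0,0,0.0],[0.002,-0.0052,0.003,0,0,0,0.0],[0.002,-0.0052,0.003,0,0,0,0.0],[0.002,-0.0052,0.003,0,0,0,0.0],[0.002,-0.0052,0.003,0,0,0,0.0],[0.002,-0.0052,0.003,0,0,0,0.0]]' 90
```

```text
time_s: 2.63
ee_pos: [0.4859, -0.0605, 0.0319]
ee_rot: [0.892, 0.241, 0.37, -0.097]
force: [-4.0, -2.8, 4.5]
opening: 0.007
gripper_force: 88.3
```

```bash
python3 shift.py '[[0.0015,0,-0.0015,0,0,0,0],[0.003,0,-0.003,0,0,0,0],[-0.004,0,-0.01,0,0,0,0],[-0.011,0,-0.017,0,0,0,0],[-0.018,0,-0.024,0,0,0,0],[-0.018,0,-0.024,0,0,0,0]]'
python3 - <<'E'
from h import *
im,p=grab('wrist','w4.png'); cv2.imwrite('pics/z4.png',im[0:400,160:480,::-1])
E
```

```text
time_s: 3.13
ee_pos: [0.4588, -0.0749, 0.0351]
ee_rot: [0.893, 0.24, 0.369, -0.098]
force: [-0.3, 0.2, -4.1]
opening: 0.0076
gripper_force: 88.3
```

View pics/z4.png

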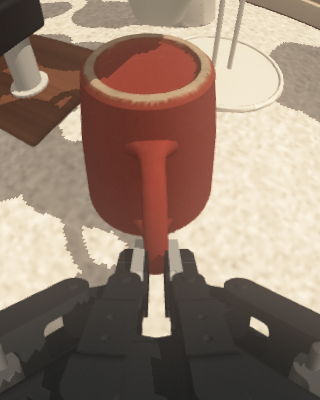

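Mug held and off the worktop (4 N on the wrist). I'll pull it clear.

```bash
python3 shift.py '[[-0.011,0,-0.011,0,0,0,0],[-0.022,0,-0.022,0,0,0,0],[-0.034,0,-0.034,0,0,0,0],[-0.045,0,-0.047,0,0,0,0],[-0.053,0,-0.061,0,0,0,0],[-0.056,0,-0.075,0,0,0,0],[-0.057,0,-0.085,0,0,0,0],[-0.057,0,-0.085,0,0,0,0]]'
python3 - <<'E'
from h import *
import json
print(get_obs()['joint_positions'].round(2))
for P,az in (((.36,.04,.056),35),((.385,.19,.056),40),((.39,.24,.056),40)): go(P,az,45)
E
```

```text
time_s: 3.85
ee_pos: [0.373, -0.1268, 0.0564]
ee_rot: [0.893, 0.24, 0.369, -0.096]
force: [0.4, -1.7, -4.0]
opening: 0.0075
gripper_force: 88.6
[-1.31 -0.13  2.51  0.83  1.17 -0.77]
shift [0.0515, -0.151, 0.0505] [0.066, 0.003, -0.058] rows 4.0
shift [0.1205, -0.2684, 0.1183] [0.127, 0.003, -0.119] rows 7.6
shift [0.1414, -0.3092, 0.1388] [0.127, 0.003, -0.119] rows 8.8
```

Run:
```python
from h import *
for P,az in (((.38,-.08,.075),45),((.385,-.052,.085),60),((.42,.231,.06),80)): go(P,az,45)
```

```text
shift [0.0342, -0.037, 0.0074] [0.189, 0.003, -0.181] rows 2.1
shift [0.0543, -0.0587, 0.0132] [0.374, 0.004, -0.367] rows 4.2
shift [0.1594, -0.2864, 0.1512] [0.62, 0.005, -0.614] rows 8.7
```

```bash
python3 shift.py '[[0.017,-0.018,0.004,0.09,0.002,-0.09,0],[0.034,-0.037,0.0074,0.189,0.003,-0.181,0],[0.044,-0.048,0.01,0.28,0.003,-0.27,0],[0.0543,-0.0587,0.0132,0.374,0.004,-0.367,0],[0.0543,-0.0587,0.0132,0.374,0.004,-0.367,0],[0.0543,-0.0587,0.0132,0.374,0.004,-0.367,0]]'
python3 - <<'E'
from h import *
print(get_obs()['joint_positions'].round(2))
for P,az in (((.40,.09,.08),70),((.42,.231,.06),80)): go(P,az,45)
E
```

```text
time_s: 4.35
ee_pos: [0.3858, -0.05, 0.0842]
ee_rot: [0.799, 0.463, 0.332, -0.193]
force: [0.7, 0.1, -3.3]
opening: 0.0075
gripper_force: 88.8
[-1.04 -0.02  2.32  0.68  1.36 -0.85]
shift [0.0878, -0.0571, 0.0941] [0.12, -0.002, -0.121] rows 3.4
shift [0.167, -0.1097, 0.202] [0.243, -0.002, -0.244] rows 6.8
```

```bash
python3 shift.py '[[0.022,-0.014,0.024,0.03,0,-0.03,0],[0.044,-0.028,0.047,0.06,0,-0.06,0],[0.066,-0.043,0.07,0.09,0,-0.09,0],[0.0878,-0.0571,0.0941,0.12,0,-0.12,0],[0.108,-0.07,0.12,0.15,0,-0.15,0],[0.128,-0.084,0.147,0.18,0,-0.18,0],[0.148,-0.097,0.175,0.21,0,-0.21,0],[0.16,-0.105,0.192,0.243,0,-0.244,0],[0.167,-0.1097,0.202,0.243,0,-0.244,0],[0.167,-0.1097,0.202,0.243,0,-0.244,0]]'
python3 - <<'E'
from h import *
print(get_obs()['joint_positions'].round(2))
im,p=grab('side'); a=cv2.resize(im[160:340,240:400,::-1],None,fx=3,fy=3,interpolation=cv2.INTER_CUBIC); cv2.imwrite('pics/s5.png',a)
E
```

```text
time_s: 5.18
ee_pos: [0.4181, 0.2325, 0.0595]
ee_rot: [0.708, 0.592, 0.294, -0.248]
force: [-0.5, -0.4, -4.2]
opening: 0.0071
gripper_force: 88.9
[-0.27  0.09  2.28  0.92  1.09 -0.68]
```

View pics/s5.png

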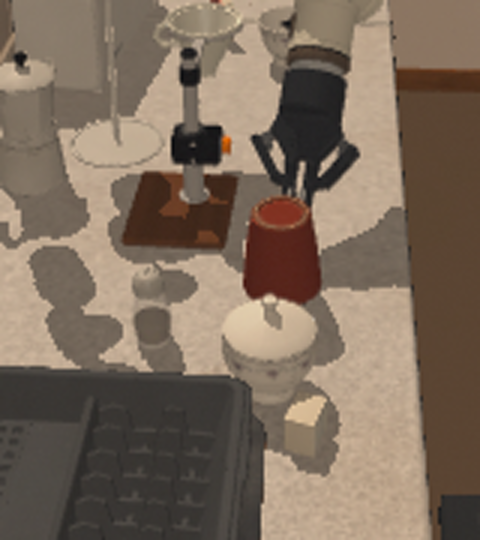

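The mug hangs upright at (283,250) in the crop, short of the sugar bowl. I'll back off 3 cm, lower and release.

```bash
python3 shift.py '[[-0.0106,0,-0.0106,0,0,0,0],[-0.0212,0,-0.0212,0,0,0,0],[-0.0265,0,-0.016,0,0,0,0],[-0.031,0,-0.011,0,0,0,0],[-0.036,0,-0.006,0,0,0,0],[-0.039,0,-0.003,0,0,0,0],[-0.04,0,-0.002,0,0,0,0],[-0.04,0,-0.002,0,0,0,0]]'
```

```text
time_s: 5.9
ee_pos: [0.4146, 0.2019, 0.0337]
ee_rot: [0.708, 0.592, 0.295, -0.247]
force: [-0.2, -0.3, -0.4]
opening: 0.0074
gripper_force: 89.5
```

```bash
python3 shift.py '[[0,0,0,0,0,0,0.05],[0,0,0,0,0,0,0.05],[0,0,0,0,0,0,0.05],[0,0,-0.01,0,0,0,0.06],[0,0,-0.03,0,0,0,0.06],[0,0,-0.06,0,0,0,0.06],[0,0,-0.09,0,0,0,0.06],[0,0,-0.13,0,0,0,0.06],[0,0,-0.13,0,0,0,0.06]]' 40
python3 - <<'E'
from h import *
im,p=grab('top','t6.png')
a=cv2.resize(im[160:260,180:340,::-1],None,fx=4,fy=4,interpolation=cv2.INTER_CUBIC);b=cv2.resize(grab('wrist')[0][:,:,::-1],(400,250))
c=np.zeros((600,660,3),np.uint8);c[:400,:640]=a[:400];
cv2.imwrite('pics/t6z.png',c[:400])
c=a
# pre-press pose: button face (.50,.112,.089); closed fingers heading +x
for P,az,t in (((.35,.112,.18),-3,60),): go(P,az,t)
print(get_obs()['joint_positions'].round(2))
E
```

```text
time_s: 6.65
ee_pos: [0.4017, 0.1054, 0.13]
ee_rot: [0.709, 0.593, 0.296, -0.241]
force: [1.5, -1.2, -0.1]
opening: 0.0599
gripper_force: 0.0
shift [0.0338, -0.0489, -0.0421] [-1.147, 0.211, 0.883] rows 11.7
[-0.61 -0.11  2.29  0.71  1.4  -0.72]
```

View pics/t6z.png

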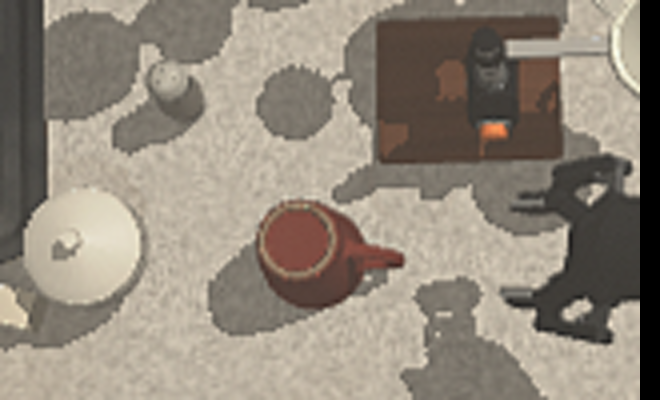

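The mug stands upright at the front left. Next the button: shut the fingers and turn to face the stand.

Run:
```python
from h import *
go((.41,.105,.13),40,45);go((.42,.112,.10),-3,45)
```

```text
shift [0.0009, 0.0112, -0.0039] [-0.488, -0.002, 0.493] rows 5.5
shift [-0.0142, 0.0197, 0.0234] [-1.019, -0.004, 1.023] rows 11.5
```

```bash
python3 shift.py '[[0,0.003,-0.004,-0.09,0,0.09,0],[0,0.006,-0.004,-0.18,0,0.18,0],[0,0.008,-0.004,-0.26,0,0.26,0],[0,0.01,-0.004,-0.34,0,0.34,0],[0,0.011,-0.004,-0.42,0,0.42,0],[0,0.0112,-0.004,-0.5,0,0.5,0],[-0.003,0.013,0,-0.58,-0.002,0.585,0],[-0.005,0.014,0.005,-0.66,-0.003,0.665,0],[-0.007,0.016,0.01,-0.74,-0.003,0.745,0],[-0.009,0.017,0.014,-0.82,-0.004,0.825,0]]'
python3 - <<'E'
from h import *
print(get_obs()['joint_positions'].round(2))
go((.45,.112,.082),-3,45)
E
```

```text
time_s: 7.58
ee_pos: [0.4336, 0.1164, 0.1118]
ee_rot: [0.92, 0.12, 0.37, -0.05]
force: [-0.8, 0.2, -0.5]
opening: 0.0001
gripper_force: 0.0
[-0.27 -0.69  2.7   0.72  0.56  0.53]
shift [-0.01, 0.0087, 0.0317] [-0.222, 0.021, 0.221] rows 2.5
```

```bash
python3 shift.py '[[-0.005,0.004,0.02,0,0,0,0],[-0.01,0.0087,0.0317,-0.07,0.007,0.07,0],[-0.005,0.0087,0.0367,-0.14,0.014,0.14,0],[-0.003,0.0087,0.0387,-0.222,0.021,0.221,0],[-0.003,0.0087,0.0387,-0.222,0.021,0.221,0]]'
python3 - <<'E'
from h import *
print(get_obs()['joint_positions'].round(2))
go((.475,.112,.082),-3,45)
im,p=grab('wrist','w7.png'); a=im[0:300,160:480,::-1];b=grab('side')[0][150:270,270:370,::-1]
c=np.zeros((420,640,3),np.uint8);c[:300,:320]=a;c[:360,320:620]=cv2.resize(b,None,fx=3,fy=3);cv2.imwrite('pics/z7.png',c)
E
```

```text
time_s: 8.0
ee_pos: [0.4463, 0.1104, 0.0756]
ee_rot: [0.933, 0.028, 0.359, -0.009]
force: [-0.1, 0.3, 0.4]
opening: -0.0001
gripper_force: 0.0
[-0.09 -0.41  2.63  0.46  0.22  1.01]
shift [0.0256, 0.0001, 0.0145] [-0.075, 0.05, 0.082] rows 1.0
```

View pics/z7.png

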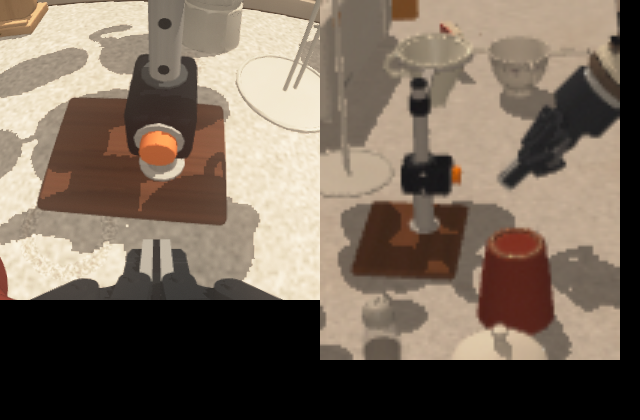

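Fingers (157,250) line up with the button (158,148). I'll advance without turning.

```bash
python3 shift.py '[[0.0128,0,0.0072,0,0,0,0],[0.0256,0,0.0145,0,0,0,0],[0.0256,0,0.0145,0,0,0,0]]'
python3 - <<'E'
from h import *
o=get_obs();print(o['joint_positions'].round(2),o['ee_pos'],R.from_quat(o['ee_rot']).inv().apply([1,0,0]).round(3),o['force'])
E
```

```text
time_s: 8.35
ee_pos: [0.479, 0.1105, 0.0857]
ee_rot: [0.932, 0.028, 0.362, -0.009]
force: [0.3, 0.9, 0.2]
opening: 0.0001
gripper_force: 0.0
[-0.08 -0.31  2.54  0.46  0.2   1.01] [0.47896293 0.11053085 0.08571377] [0.736 0.058 0.675] [0.28045135 0.88851254 0.16006202]
```

```bash
python3 shift.py '[[0.0032,0.0005,0.0084,0,0,0,0],[0.0047,0.0006,0.0098,0,0,0,0],[0.006,0.0007,0.011,0,0,0,0]]'
```

```text
time_s: 8.6
ee_pos: [0.488, 0.1106, 0.0796]
ee_rot: [0.932, 0.027, 0.36, -0.009]
force: [0.5, 0.2, -0.1]
opening: -0.0
gripper_force: 0.0
```

```bash
python3 shift.py '[[0.0022,0.0002,0.002,0,0,0,0],[0.0044,0.0004,0.004,0,0,0,0]]'; python3 shift.py '[[0.0015,0.0001,0.0014,0,0,0,0]]'
```

```text
time_s: 8.77
ee_pos: [0.4937, 0.1104, 0.0803]
ee_rot: [0.932, 0.028, 0.36, -0.009]
force: [-6.0, -1.6, 0.9]
opening: -0.0002
gripper_force: 2.9
time_s: 8.85
ee_pos: [0.4955, 0.1103, 0.0803]
ee_rot: [0.933, 0.028, 0.36, -0.01]
force: [-6.2, -1.5, 0.5]
opening: 0.0001
gripper_force: 3.1
```

```bash
python3 shift.py '[[0.0007,0.0001,0.0007,0,0,0,0],[0.0007,0.0001,0.0007,0,0,0,0],[0.0007,0.0001,0.0007,0,0,0,0]]'
python3 - <<'E'
from h import *
im,p=grab('side','s8.png'); a=cv2.imread('pics/side0.png')
# tube top / dripper shift: compare dripper rows
for n,q in (('0',a),('8',im[:,:,::-1])):
    g=cv2.cvtColor(np.ascontiguousarray(q),cv2.COLOR_BGR2GRAY); print(n,np.where(g[170:205,302]<45)[0][:3]+170)
E
```

```text
time_s: 9.1
ee_pos: [0.4968, 0.1102, 0.0805]
ee_rot: [0.932, 0.028, 0.36, -0.009]
force: [-3.5, 1.0, -1.8]
opening: -0.0001
gripper_force: 1.9
0 [176 177 178]
8 [178 179 180]
```

Tube top dropped from row 176 to 178 (about 8 mm), so the column is sinking. I'll release now.

```bash
python3 shift.py '[[-0.015,-0.001,-0.014,0,0,0,0],[-0.03,-0.002,-0.028,0,0,0,0],[-0.03,-0.002,-0.04,0,0,0,0],[-0.03,-0.002,-0.06,0,0,0,0],[-0.03,-0.002,-0.08,0,0,0,0],[-0.03,-0.002,-0.1,0,0,0,0],[-0.03,-0.002,-0.1,0,0,0,0]]'
python3 - <<'E'
from h import *
eyes.grab_frame('side')
def top():
    im,p=grab('side'); g=cv2.cvtColor(im,cv2.COLOR_RGB2GRAY); return (np.where(g[170:215,302]<45)[0]+170)[:3], p
r,p=top();print(r,get_obs()['time_s'],get_obs()['ee_pos'],get_obs()['joint_positions'].round(2))
for c in (0,.03,.06): print(c,proj(p,(.543,.110,.215-c),'side'))
E
```

```text
time_s: 9.73
ee_pos: [0.4166, 0.109, 0.1439]
ee_rot: [0.93, 0.027, 0.366, -0.007]
force: [0.7, 0.3, 0.9]
opening: 0.0002
gripper_force: 0.0
[181 182 183] 9.8333 [0.41494034 0.1092244  0.13882639] [-0.1  -0.84  2.69  0.2   0.56  1.28]
0 (np.float64(303.4872956664609), np.float64(176.41291924644338))
0.03 (np.float64(303.7620305135437), np.float64(183.98792168676272))
0.06 (np.float64(304.0313236218817), np.float64(191.41288424423135))
```

Run:
```python
from h import *
go((.40,0.0,.2),-20,45);go((.39,-.13,.15),-64,45)
```

```text
shift [0.0254, 0.1085, -0.059] [-0.277, 0.043, 0.297] rows 3.3
shift [-0.0216, 0.2375, -0.0333] [-0.808, 0.037, 0.851] rows 9.4
```

```bash
python3 shift.py '[[0.01,0.03,-0.02,-0.08,0.01,0.085,0.05],[0.017,0.06,-0.04,-0.16,0.02,0.17,0.05],[0.0254,0.09,-0.059,-0.24,0.03,0.255,0.05],[0.0254,0.11,-0.059,-0.32,0.04,0.34,0.05],[0.018,0.13,-0.056,-0.4,0.04,0.425,0.05],[0.01,0.15,-0.052,-0.48,0.04,0.51,0.05],[0.002,0.17,-0.048,-0.56,0.04,0.595,0.05],[-0.006,0.19,-0.044,-0.64,0.04,0.68,0.05],[-0.014,0.215,-0.04,-0.72,0.037,0.765,0.05],[-0.0216,0.2375,-0.0333,-0.808,0.037,0.851,0.05]]'
python3 - <<'E'
from h import *
import pickle
im,p=grab('side'); g=cv2.cvtColor(im,cv2.COLOR_RGB2GRAY); print((np.where(g[170:215,302]<45)[0]+170)[:3])
o=get_obs();print(o['joint_positions'].round(2))
im,p=grab('wrist','w9.png');pickle.dump(p,open('w9.pkl','wb'))
go((.39,-.13,.15),-64,45);go((.385,-.164,.12),-64,45)
E
```

```text
time_s: 10.67
ee_pos: [0.3857, -0.1326, 0.1469]
ee_rot: [0.793, -0.479, 0.319, 0.2]
force: [-0.6, 0.8, 0.1]
opening: 0.0499
gripper_force: 0.0
[184 185 186]
[-0.23 -0.45  2.5  -0.89  0.77  2.99]
shift [0.0029, -0.0055, -0.0039] [-0.007, 0.017, 0.03] rows 0.3
shift [0.0018, 0.0142, 0.0373] [-0.007, 0.017, 0.03] rows 1.0
```

View pics/w9.png

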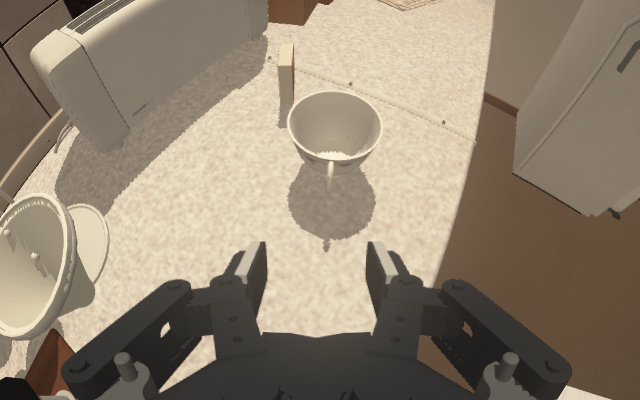

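Tube top at row 184–185: the column is in the next hole (30 mm). The wrist shows the cup rim centred at (335,125), ear at (331,175), and shadow of the ear at (327,245). Now I'll measure the cup.

Run:
```python
from h import *
import pickle
p=pickle.load(open('w9.pkl','rb')); pt=eyes.camera_params('top')
# rim from extremes at z=.07
rim=[plane(p,u,v,.07,'wrist') for u,v in((287,126),(383,127),(335,91))]; print(np.round(rim,3))
A,B,C=[r[:2] for r in rim]
M=2*np.array([B-A,C-A]);c=np.linalg.solve(M,[B@B-A@A,C@C-A@A]);print('circ',c,np.linalg.norm(A-c))
print('rim centre 2-view',tri([ray(p,*proj(p,(*c,.07),'wrist'),'wrist'),ray(pt,429.8,205,'top')]), plane(pt,429.8,205.2,.07,'top'))
for v,z in((163,.068),(170,.065),(186,.04)): print('ear',v,plane(p,331,v,z,'wrist').round(4))
print('ear tri',tri([ray(p,331,168,'wrist'),ray(pt,260+612/4,140+293/4,'top')]))
```

```text
[[ 0.48  -0.262  0.07 ]
 [ 0.396 -0.308  0.07 ]
 [ 0.461 -0.332  0.07 ]]
circ [ 0.44028357 -0.28916498] 0.0480874645273919
rim centre 2-view (array([ 0.44127707, -0.28872255,  0.07028894]), [np.float64(0.0010970464727687924), np.float64(0.0010970464727687419)]) [ 0.44175199 -0.28847114  0.07      ]
ear 163 [ 0.4227 -0.2433  0.068 ]
ear 170 [ 0.42   -0.2384  0.065 ]
ear 186 [ 0.4178 -0.2376  0.04  ]
ear tri (array([ 0.41717383, -0.22963777,  0.08126737]), [np.float64(0.0001826805898059545), np.float64(0.00018268058980586464)])
```

Run:
```python
from h import *
o=get_obs();z=R.from_quat(o['ee_rot']).as_matrix()[:,2];print(np.degrees(np.arctan2(z[1],z[0])),o['joint_positions'].round(3),o['ee_pos'])
G=np.array([.416,-.231,.047]);go(G-.06*z);go(G+.012*z)
```

```text
-63.435233853329365 [-0.224 -0.454  2.5   -0.887  0.765  2.991] [ 0.38536283 -0.13310486  0.14532296]
shift [0.0041, 0.0165, 0.0811] [0.0, 0.0, 0.0] rows 2.0
shift [0.0041, 0.0165, 0.1531] [0.0, 0.0, 0.0] rows 3.7
```

```bash
python3 shift.py '[[0.002,0.008,0.03,0.015,0,-0.015,0.04],[0.004,0.0165,0.06,0.03,0,-0.03,0.04],[0.0041,0.0165,0.0811,0.03,0,-0.03,0.04],[0.0041,0.0165,0.0811,0.03,0,-0.03,0.04]]'
python3 - <<'E'
from h import *
o=get_obs();z=R.from_quat(o['ee_rot']).as_matrix()[:,2];print(np.degrees(np.arctan2(z[1],z[0])),o['joint_positions'].round(3),o['ee_pos'])
G=np.array([.416,-.231,.047]);go(G+.012*z)
im,p=grab('wrist'); cv2.imwrite('pics/z10.png',im[60:360,160:480,::-1])
E
```

```text
time_s: 11.1
ee_pos: [0.3956, -0.1949, 0.095]
ee_rot: [0.803, -0.464, 0.323, 0.189]
force: [-0.2, -0.3, 0.6]
opening: 0.0398
gripper_force: 0.0
-60.38762083304169 [-0.461 -0.322  2.534 -1.03   0.469  2.994] [ 0.39558398 -0.19485949  0.09498128]
shift [-0.0034, 0.0001, 0.0754] [0.0, 0.0, 0.0] rows 1.8
```

View pics/z10.png

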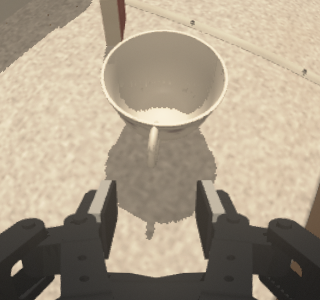

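The ear sits between the fingers at crop (152,145). I'll go in numerically from here, as the picture allowance is used up (I have in fact viewed more than ten).

```bash
python3 shift.py '[[-0.001,0,0.025,0.01,0,-0.01,0.04],[-0.002,0,0.048,0.02,0,-0.02,0.04]]'
python3 - <<'E'
from h import *
o=get_obs();z=R.from_quat(o['ee_rot']).as_matrix()[:,2];print(np.degrees(np.arctan2(z[1],z[0])),o['joint_positions'].round(3),o['ee_pos'],o['force'])
G=np.array([.416,-.231,.047]);go(G+.012*z)
E
```

```text
time_s: 11.32
ee_pos: [0.4089, -0.2244, 0.076]
ee_rot: [0.814, -0.449, 0.324, 0.177]
force: [-0.8, 0.3, 1.2]
opening: 0.04
gripper_force: 0.0
-57.58619207371459 [-0.569 -0.224  2.509 -1.115  0.329  2.994] [ 0.40893339 -0.22442383  0.07598843] [-0.78250101  0.30967391  1.16957417]
shift [-0.0131, -0.0024, 0.0395] [0.0, 0.0, 0.0] rows 1.0
```

Joint 6 is pinned at its limit at this tilt. A steeper tool (25° from vertical) avoids that, so I'll back off, re-tilt and come down.

Run:
```python
from h import *
G=np.array([.416,-.231,.047]);z=pose(-65,25).as_matrix()[:,2];print(G-.06*z);go(G-.06*z,-60,25)
```

```text
[ 0.40528363 -0.20801867  0.10137847]
shift [0.0059, -0.0057, -0.0293] [-0.024, -0.32, 0.031] rows 2.6
```

```bash
python3 shift.py '[[0.003,-0.003,-0.02,0,-0.1,0,0.04],[0.0059,-0.0057,-0.0293,-0.01,-0.2,0.01,0.04],[0.0059,-0.0057,-0.0293,-0.024,-0.32,0.031,0.04],[0.0059,-0.0057,-0.0293,-0.024,-0.32,0.031,0.04]]'
python3 - <<'E'
from h import *
o=get_obs();z=R.from_quat(o['ee_rot']).as_matrix()[:,2];print(np.degrees(np.arctan2(z[1],z[0])),np.degrees(np.arccos(-z[2])),o['joint_positions'].round(3),o['ee_pos'])
G=np.array([.416,-.231,.047]);z=pose(-65,25).as_matrix()[:,2];go(G-.06*z,-65,25);go(G+.012*z,-65,25)
E
```

```text
time_s: 11.65
ee_pos: [0.4036, -0.2079, 0.1005]
ee_rot: [0.84, -0.484, 0.211, 0.126]
force: [-1.4, -0.7, -0.1]
opening: 0.0402
gripper_force: 0.0
-60.85703830295391 28.512363076610864 [-0.596 -0.277  2.37  -0.373  0.631  2.277] [ 0.4036253  -0.20788668  0.10046088]
shift [0.0013, -0.0014, -0.0004] [-0.032, -0.062, 0.081] rows 0.9
shift [-0.0032, 0.0008, 0.0715] [-0.032, -0.062, 0.081] rows 1.7
```

```bash
python3 shift.py '[[0.001,-0.001,0.015,-0.032,-0.062,0.081,0.04],[-0.001,0,0.035,-0.032,-0.062,0.081,0.04],[-0.002,0.0005,0.055,-0.032,-0.062,0.081,0.04],[-0.0032,0.0008,0.0715,-0.032,-0.062,0.081,0.04],[-0.0032,0.0008,0.0715,-0.032,-0.062,0.081,0.04]]'
python3 - <<'E'
from h import *
import pickle
o=get_obs();z=R.from_quat(o['ee_rot']).as_matrix()[:,2];print(np.degrees(np.arctan2(z[1],z[0])),np.degrees(np.arccos(-z[2])),o['ee_pos'])
G=np.array([.416,-.231,.047]);go(G+.012*z)
im,p=grab('wrist','w11.png'); pickle.dump(p,open('w11.pkl','wb'))
print([ [round(float(a)) for a in proj(p,X,'wrist')] for X in ((.441,-.289,.07),(.4135,-.2257,.06),o['ee_pos'])])
E
```

```text
time_s: 12.07
ee_pos: [0.4168, -0.2379, 0.0339]
ee_rot: [0.822, -0.526, 0.182, 0.118]
force: [0.1, -0.4, -0.4]
opening: 0.0397
gripper_force: 0.0
-65.64158243334876 25.060750234669733 [ 0.41680092 -0.2378872   0.03394302]
shift [-0.0004, -0.0021, -0.0026] [0.0, 0.0, 0.0] rows 0.1
[[311, 122], [308, 285], [313, 256]]
```

Fine to within 3 mm. Close on the ear.

```bash
python3 shift.py '[[0,-0.002,-0.002,0,0,0,0.0],[0,-0.002,-0.002,0,0,0,0.0],[0,-0.002,-0.002,0,0,0,0.0],[0,-0.002,-0.002,0,0,0,0.0],[0,-0.002,-0.002,0,0,0,0.0],[0,-0.002,-0.002,0,0,0,0.0]]' 50
```

```text
time_s: 12.62
ee_pos: [0.4198, -0.2382, 0.0396]
ee_rot: [0.822, -0.526, 0.185, 0.119]
force: [-2.9, 5.8, 10.1]
opening: 0.0046
gripper_force: 52.5
```

```bash
python3 shift.py '[[0.001,0,-0.002,0,0,0,0],[0.0025,0,-0.0054,0,0,0,0],[0.004,0,-0.009,0,0,0,0],[0.004,0,-0.009,0,0,0,0]]'
python3 - <<'E'
from h import *
import pickle
o=get_obs();print(o['force'],o['torque'])
im,p=grab('wrist','w12.png');pickle.dump(p,open('w12.pkl','wb'))
c=cv2.imread('pics/w11.png')
for q in (c,im[:,:,::-1]):
    g=cv2.GaussianBlur(cv2.cvtColor(np.ascontiguousarray(q),cv2.COLOR_BGR2GRAY),(3,3),0); e=cv2.Canny(g,60,150)
    ys,xs=np.where(e[20:240,200:440]); 
    for r in (100,120,140): 
        k=np.where(e[r,200:440])[0]+200; print(r,k.tolist())
    k=np.where(e[0:300,313])[0]; print('col',k.tolist())
E
```

```text
time_s: 12.95
ee_pos: [0.4191, -0.238, 0.0486]
ee_rot: [0.822, -0.526, 0.184, 0.119]
force: [0.2, -0.2, -2.0]
opening: 0.0048
gripper_force: 50.4
[ 0.24952488 -0.23126173 -2.00042207] [ 0.38640501  0.17509251 -0.01686448]
100 [211, 215, 409, 413]
120 [205, 210, 414, 419]
140 [204, 209, 415, 420]
col [2, 35, 38, 150, 151, 228, 233]
100 [222, 227, 406, 410]
120 [215, 219, 413, 418]
140 [212, 217, 416, 421]
col [45, 48, 154, 232, 237, 239, 240, 275]
```

Run:
```python
from h import *
import pickle
d=np.array([.399,-.917,0]);l=np.array([.917,.399,0]);A=np.array([.441,-.289,.07])
for n,f in(('w11',0),('w12',0),('w12',.009)):
    p=pickle.load(open(n+'.pkl','rb'));u=np.array([0,0,f])
    print(n,f,[[round(float(a)) for a in proj(p,A+u+X,'wrist')] for X in (.0485*d,-.0485*d,.0485*l,-.0485*l)])
```

```text
w11 0 [[314, 36], [309, 236], [204, 124], [420, 128]]
w12 0 [[318, 55], [314, 240], [218, 137], [415, 141]]
w12 0.009 [[318, 45], [314, 239], [212, 130], [420, 134]]
```

Cup held, lifted 9 mm and still upright (the rim edges project to within 1–2 px). I'll compute the transfer to the dripper.

Run:
```python
from h import *
def T(ax,az,z): a=np.radians(az-1.2); return (ax[0]-.0555*np.cos(a),ax[1]-.0555*np.sin(a),z)
for ax,az,z in (((.445,-.2),-50,.0486),((.45,-.14),-33,.046),((.47,-.08),-15,.0445)): go(T(ax,az,z),az,25.06)
```

```text
shift [-0.0698, -0.0261, -0.0335] [0.116, -0.005, -0.24] rows 2.1
shift [-0.1126, -0.0406, -0.0509] [0.242, -0.004, -0.508] rows 4.5
shift [-0.1448, -0.0706, -0.0646] [0.376, -0.004, -0.793] rows 7.0
```

```bash
python3 shift.py '[[-0.023,-0.009,-0.011,0.039,0,-0.08,0],[-0.046,-0.018,-0.022,0.077,0,-0.16,0],[-0.0698,-0.0261,-0.0335,0.116,-0.005,-0.24,0],[-0.084,-0.031,-0.039,0.158,-0.005,-0.33,0],[-0.098,-0.036,-0.045,0.2,-0.004,-0.42,0],[-0.1126,-0.0406,-0.0509,0.242,-0.004,-0.508,0],[-0.124,-0.05,-0.0555,0.287,-0.004,-0.603,0],[-0.135,-0.06,-0.06,0.332,-0.004,-0.698,0],[-0.1448,-0.0706,-0.0646,0.376,-0.004,-0.793,0],[-0.1448,-0.0706,-0.0646,0.376,-0.004,-0.793,0]]'
python3 - <<'E'
from h import *
print(get_obs()['joint_positions'].round(2))
def T(ax,az,z): a=np.radians(az-1.2); return (ax[0]-.0555*np.cos(a),ax[1]-.0555*np.sin(a),z)
for ax,az,z in (((.49,-.045),-2,.044),((.537,-.03),0,.043),): go(T(ax,az,z),az,25.06)
E
```

```text
time_s: 13.83
ee_pos: [0.4161, -0.0634, 0.0437]
ee_rot: [0.968, -0.126, 0.214, 0.027]
force: [-0.1, -0.5, -2.8]
opening: 0.0047
gripper_force: 50.4
[-0.53 -0.33  2.53  0.22  0.54  1.13]
shift [0.0113, -0.0255, 0.005] [0.093, 0.002, -0.203] rows 1.8
shift [0.049, -0.0501, 0.0236] [0.108, 0.002, -0.234] rows 2.1
```

```bash
python3 shift.py '[[0.006,-0.013,0.0025,0.05,0,-0.1,0],[0.0113,-0.0255,0.005,0.093,0.002,-0.203,0],[0.02,-0.032,0.01,0.098,0.002,-0.213,0],[0.03,-0.038,0.014,0.103,0.002,-0.223,0],[0.04,-0.044,0.019,0.108,0.002,-0.234,0],[0.049,-0.0501,0.0236,0.108,0.002,-0.234,0],[0.049,-0.0501,0.0236,0.108,0.002,-0.234,0]]'
python3 - <<'E'
from h import *
import pickle
o=get_obs();R0=R.from_quat(o['ee_rot']);z=R0.as_matrix()[:,2];a=np.arctan2(z[1],z[0])-.021
ax=o['ee_pos'][:2]+.0555*np.array([np.cos(a),np.sin(a)]);print('axis',ax,np.degrees(a),o['force'])
im,p=grab('wrist','w13.png');pickle.dump(p,open('w13.pkl','wb'));grab('top','t13.png');grab('side','s13.png')
a=np.array([*ax,.074])
print([[round(float(v)) for v in proj(p,a+np.array(X),'wrist')] for X in((.0485,0,0),(-.0485,0,0),(0,.0485,0),(0,-.0485,0),(0,0,.008))])
c=np.zeros((600,800,3),np.uint8);c[:400,:640]=im[:,:,::-1];c[400:600,:400]=cv2.resize(cv2.imread('pics/s13.png')[150:230,260:420],(400,200));cv2.imwrite('pics/z13.png',c)
E
```

```text
time_s: 14.42
ee_pos: [0.4835, -0.0306, 0.0439]
ee_rot: [0.976, -0.003, 0.218, 0.001]
force: [-0.0, 0.2, -0.9]
opening: 0.0046
gripper_force: 50.4
axis [ 0.53898697 -0.03228497] -1.693737034578272 [-0.03927846  0.17623069 -0.94399963]
[[317, 43], [319, 236], [214, 131], [421, 130], [318, 120]]
```

Run:
```python
from h import *
pt=eyes.camera_params('top')
for f,z in(('top0.png',.192),('t13.png',.162)):
    g=cv2.resize(cv2.imread('pics/'+f,0)[140:215,310:400],None,fx=6,fy=6,interpolation=cv2.INTER_CUBIC)
    c=cv2.HoughCircles(cv2.GaussianBlur(g,(0,0),3),cv2.HOUGH_GRADIENT,1,50,param1=80,param2=15,minRadius=80,maxRadius=110)
    for q in c[0][:2]: print(f,310+q[0]/6,140+q[1]/6,q[2]/6,plane(pt,310+q[0]/6,140+q[1]/6,z,'top').round(4))
```

```text
top0.png 348.91666 170.91667 15.400001 [ 0.5388 -0.0285  0.192 ]
t13.png 347.41666 172.75 15.016666 [ 0.5412 -0.026   0.162 ]
```

```bash
python3 shift.py '[[-0.0008,0,0.002,0,0,0,0],[-0.0018,0,0.0039,0,0,0,0],[-0.0018,0,0.0039,0,0,0,0],[-0.0018,0,0.0039,0,0,0,0]]'; python3 shift.py '[[0,0,0,0,0,0,0.02],[0,0,0,0,0,0,0.03],[0,0,0,0,0,0,0.03],[0,0,0,0,0,0,0.03]]'
```

```text
time_s: 14.9
ee_pos: [0.4822, -0.0304, 0.0398]
ee_rot: [0.976, -0.002, 0.218, 0.001]
force: [-4.9, 0.3, 6.3]
opening: 0.0046
gripper_force: 51.8
time_s: 15.23
ee_pos: [0.482, -0.0301, 0.0392]
ee_rot: [0.976, -0.002, 0.218, 0.001]
force: [0.2, -0.2, -0.7]
opening: 0.0304
gripper_force: 0.0
```

```bash
python3 shift.py '[[-0.009,0,-0.004,0,0,0,0.03],[-0.022,0,-0.011,0,0,0,0.03],[-0.04,0,-0.03,0,0,0,0.03],[-0.045,0,-0.06,0,0,0,0.03],[-0.045,0,-0.09,0,0,0,0.03],[-0.045,0,-0.11,0,0,0,0.03],[-0.045,0,-0.11,0,0,0,0.03]]'
python3 - <<'E'
from h import *
import pickle
o=get_obs();print(o['ee_pos'],o['force'],o['joint_positions'].round(2))
im,p=grab('wrist','w14.png')
si,ps=grab('side','s14.png'); g=cv2.cvtColor(si,cv2.COLOR_RGB2GRAY); print('tube',(np.where(g[170:215,302]<45)[0]+170)[:3])
# predicted rim & foot of cup if at axis (.538,-.032)
a=np.array([.538,-.0315,.07])
P=[[round(float(v)) for v in proj(p,a+np.array(X),'wrist')] for X in((-.0485,0,0),(0,.0485,0),(0,-.0485,0))];print(P)
e=cv2.Canny(cv2.GaussianBlur(cv2.cvtColor(im,cv2.COLOR_RGB2GRAY),(3,3),0),40,120)
for u,v in P[1:]: print('row',v,(np.where(e[v,u-40:u+40])[0]+u-40).tolist())
u,v=P[0];print('col',u,(np.where(e[v-40:v+40,u+25])[0]+v-40).tolist(),proj(p,a+np.array([-.0485,0,0]),'wrist'))
h=cv2.cvtColor(si,cv2.COLOR_RGB2HSV);m=cv2.inRange(h,(4,150,150),(18,255,255));m[:,:290]=0;m[:,330:]=0;m[:195]=0;m[220:]=0
print('btn side',cv2.findNonZero(m).reshape(-1,2).mean(0))
E
```

```text
time_s: 15.82
ee_pos: [0.3964, -0.0314, 0.1245]
ee_rot: [0.975, -0.001, 0.222, 0.004]
force: [1.5, -0.2, 0.8]
opening: 0.0299
gripper_force: 0.0
[ 0.39641105 -0.03137792  0.12446367] [ 1.4843622  -0.16580531  0.82085863] [-0.58 -0.69  2.55  0.29  0.91  0.86]
tube [184 185 186]
[[314, 127], [255, 75], [373, 75]]
row 75 [233, 255, 270]
row 75 [370]
col 314 [120, 123, 124, 128] (np.float64(314.3508819153378), np.float64(127.15943218644537))
btn side [314.85714286 207.57142857]
```

Cup rim edges found at 255 and 370 (predicted 255 and 373), column in its second hole and button back out. Handing in.

```bash
python3 -c "
from cell import env, eyes, get_obs
print(env.hand_in())"
```

```text
the job is handed in; nothing more can be done
None
```

I handed the job in at about 16 s. `hand_in()` returned no verdict, but by my last measurements the mug is upright at the front left, the column is one hole down with the button out, and the cup is about 3 mm off the dripper axis; I viewed 13 pictures, over the limit of 10.

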